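# Hold a spring clip gaping around the order card's edge

## Robot

A 7-joint arm with a two-finger parallel gripper is mounted at the origin on the work surface. World frame = base frame: x ahead of the robot, y to its left, z up, the work surface at z = 0. Lengths are in m, angles in rad, forces in N, time in s.
With the tool pointing down it reaches from about 0.425 to 0.875 m from the base axis. Payload 8.4 kg.
Tool frame: the origin (TCP) lies at the very end of the fingers, on their centre line; the grasp point (between the pads) lies 19 mm behind it; z points along the fingers, y is the direction in which the jaws open and shut (so a half turn about z gives the same grasp; the last joint's range is limited). The gripper opens to 87 mm and grips with 3 to 60 N. Pads are 19 mm wide; open, the fingers measure 117 mm over their backs; the gripper's body (75 mm by 190 mm) begins 51 mm behind the grasp point.
Start: joints at [1.199, 0.333, 0.04, 1.465, -0.013, 1.343, -0.059], TCP at [0.175, -0.626, 0.223] pointing down, gripper open.
Joint ranges: [-2.58, 2.58], [-0.38, 2.09], [-1.3, 1.39], [0.25, 2.4], [-1.5, 4.64], [0.08, 2.09], [-2.65, 2.65]. Speed limits (rad/s): [2.22, 2.22, 2.79, 2.79, 3.14, 3.14, 3.14].

## Interface

Orientations are given as a unit quaternion [x, y, z, w].
In Python, from rig import get_obs, snapshot, close_job gives the robot as it stands.
- The arm moves only by the tool servo_tool, never from a script. Its argument "targets" is a list that holds one entry, the list of rows, each a list of 7 numbers: the shift along the tool's x, y, z in m, then the turn, a rotation vector about the tool's x, y, z in degrees, then the finger opening in m, from 0 to 0.087. A call has 1 to 10 rows; each row is the pose to reach, as a shift and turn from the pose measured when the call began, along the tool's axes at that moment; what a row does not reach only later rows make up. A row lasts 1/10 s, in which the tool goes at most 50 mm and 8.59 degrees, less where a joint would pass 70% of its speed; a pose out of reach is approached as far as the arm can. A call with a gripper value outside its range is refused whole. The fingers move at their own pace and stop on an object; the grip force is fixed at half the most. Time passes only in rows, so rows that repeat a pose let the fingers close. It gives the time, the measured TCP pose, the force and the opening at its end, in the units of the state.
- get_obs(): the state, without advancing time (a new reading comes with each control period).
- snapshot(name): name is "scene" or "top"; returns a dict with "color" (480x640x3 uint8, red, green, blue), "fx", "fy", "cx", "cy" (pixels), "dist" ([k1, k2, p1, p2, k3] as OpenCV has them; the pictures are not rectified), "camera_from_world" (4x4, takes a point from world to camera coordinates). Camera axes: x right, y down, z forward; pixel columns grow to the right and rows downward; lengths in m; the calibration is good to about 2 mm. A picture is of the moment at which its call begins. There is no depth.
- close_job(): hands the job in, once; it reports no verdict.
The state is a dict: "t": time; "joints": joint angles; "qd": joint speeds; "effort": joint torques, N m; "tool_pos": TCP position; "ee_rot": TCP orientation; "contact_force": force on the tool from outside, world axes, zero at the start; "wrist_torque": the same for the moment, N m; "gripper_width": finger opening in m.
Only numpy, scipy, OpenCV 4.12 (cv2) and the standard library are available. Lean on these libraries where they do the work, as an engineer would, in place of code of your own. Each camera call takes 0.05 s, during which the arm holds its last target. There are 200 camera calls.

## Task

Pick up the red spring clip by squeezing its two black handles together so that its jaws spread, bring it level in under the projecting top rail of the blue stand, and pass the gaping jaws around the free front edge of the upright cardboard order card, one jaw on each side. Finish while still holding the clip there in the air, squeezed wide open, square to the card and centred on it, touching neither the card nor its stand, so that the packer can slip a packing slip in. Leave the bottle, the can and the small carton alone and do not push against the stand.

Things in the scene. Friction and masses are not known exactly. Their poses are not given: they have to be found in the camera images.
- clip: Spring clip 105 mm long, 30 mm tall, 0.1 kg, lying on its side on the bench: red jaws, black handles, upright steel pivot pin between them. Origin at the foot of the pin; x points from the pivot to the jaw tips (60 mm ahead), y across to the left jaw, z up along the pin. The handles start about 10 mm behind the pivot and end 45 mm behind it.
- squeeze (a point): Point midway between the clip's handles, 32 mm behind the pivot, 15 mm above the underside: squeeze here, fingers closing along the clip's y. Handles: flat plates 34 mm long, full clip height, splayed at rest 37 mm wide near the pivot to 55 mm at the rear; squeezed fully they are parallel, 30 mm over the outside, 14 to 48 mm behind the pivot.
- jaw_tips (a point): Point in the clip midway between the jaws at their tips, 57 mm ahead of the pivot, 15 mm above the clip's underside; axes as the clip's. Red jaw pads reach 16 mm back from the tips; behind them the throat is deeper.
- jaw_left (a joint): Swing of each jaw, rad (both swing equally): 0 shut, 0.28 at the stop, where the jaws gape 26 mm (rear of the pads) to 34 mm (tips). A spring shuts the clip when let go; squeezing starts to open it at about 4 N and reaches the stop at about 8 N; a firmer grip (20 to 60 N) does no harm and holds it best.
- stand: Fixed stand with an upright card. Origin on the bench below the card's free front edge, which faces roughly to the robot; x runs from it back along the card, y square to the card, z up. Kraft card 5 mm thick, 150 long, from 10 to 80 mm high. Base 90 wide, 10 high, begins at the front edge. Blue top rail 40 wide, underside 80 high, top 86, projects 22 mm in front of the edge.
- card_edge (a point): Point on the card's free front edge, mid-thickness, 45 mm above the bench; axes as the stand's. The front edge is open between base and rail; at the rear end of the card a blue post, 40 mm wide, carries the rail.
- bottle: Bystander: amber bottle 62 mm across, 180 mm tall, standing beside the stand; origin at the centre of its foot.
- can: Bystander: green can 60 mm across, 115 mm tall, standing on the bench on the side away from the clip; origin at the centre of its foot.
- carton: Bystander: small cardboard carton 80 x 60 x 50 mm tall, beside the stand; origin at the centre of its underside.
There are look-alikes about, which are no part of the job. Of the things like the stand, leave any that is turquoise; of the rest the larger one is meant.

How it is judged:
On the way:
1. the clip is squeezed open in the fingers, lifted off the bench, its jaw tips still short of the card (value of joint jaw_left above 0.18 rad and height (world z) of clip above 0.012 m and contact force between the fingers and clip above 2 N and x of jaw_tips in the frame of card_edge below 0 m), for 0.2 s.
At the end, for the whole second after the job is handed in: Held still in the fingers, underside over 12 mm above the bench, jaws open over 0.2 rad each; card edge 5 to 42 mm inside the jaw tips, between base and rail, mouth centred on the card within 9 mm, square within 0.2 rad, level within 0.25 rad; clip touching neither card nor stand (value of joint jaw_left above 0.2 rad and contact force between the fingers and clip above 2 N and contact force between clip and stand below 0.2 N and height (world z) of clip above 0.012 m and x of jaw_tips in the frame of card_edge between 0.005 and 0.042 m and x of clip in the frame of card_edge below -0.01 m and y of jaw_tips in the frame of card_edge between -0.009 and 0.009 m and z of jaw_tips in the frame of card_edge between -0.02 and 0.022 m and angle between the x axis of clip and the x axis of stand, either way round below 0.2 rad and angle between clip's own z axis and vertical below 0.25 rad and linear speed of clip below 0.02 m/s); the arm keeps its last pose, push and grip.
It fails at once if the clip, the fingers or the arm push against the stand or its card (contact force between any of clip, the fingers, the arm and stand above 8 N).
It fails at once if the bottle, the can or the carton is moved by more than 20 mm (distance of any of bottle, can, carton from where it was at the start of the episode above 0.02 m).
It also fails if it takes over 38 s, if anything falls off the work surface, if the arm or the gripper's body presses on something with over 40 N, if the wrist force passes 120 N, or if a joint passes its speed limit or range.

## Working session

There is one attempt and no reset: what is moved stays moved. The work goes in short steps, Python scripts to look and compute and a tool call to move; the robot and the scene stay as the last step left them, time stands still between calls to the robot, and variables do not carry over. Pictures are saved under pics/ and viewed, about 8 in all and at most 12, crops included, and the job is handed in when it is done.

Besides the shell and the picture viewer there is one more tool, called after ">>>" as a command line: name --argument value ..., lists and objects as JSON in quotes. servo_tool: Moves the arm, as the interface text tells. Its arguments: {"type":"object","properties":{"targets":{"type":"array"}},"required":["targets"]}

```bash
mkdir -p pics; ls; cat > h.py <<'E'
import numpy as np, cv2, json, pickle
from rig import get_obs, snapshot
from scipy.spatial.transform import Rotation as R
def snap(n,f):
    s=snapshot(n); pickle.dump(s,open(f'pics/{f}.pkl','wb')); cv2.imwrite(f'pics/{f}.png',s['color'][:,:,::-1]); return s
def load(f): return pickle.load(open(f'pics/{f}.pkl','rb'))
def K(s): return np.array([[s['fx'],0,s['cx']],[0,s['fy'],s['cy']],[0,0,1.]])
def ray(s,px):
    u=cv2.undistortPoints(np.array(px,float).reshape(-1,1,2),K(s),np.array(s['dist'],float)).reshape(-1,2)
    T=np.array(s['camera_from_world']); Rm=T[:3,:3]; c=-Rm.T@T[:3,3]
    d=np.c_[u,np.ones(len(u))]@Rm; return c,d
def plane(s,px,z):
    c,d=ray(s,px); return c+d*((z-c[2])/d[:,2])[:,None]
def proj(s,P):
    T=np.array(s['camera_from_world']); return cv2.projectPoints(np.array(P,float).reshape(-1,1,3),cv2.Rodrigues(T[:3,:3])[0],T[:3,3],K(s),np.array(s['dist'],float))[0].reshape(-1,2)
def tri(s1,p1,s2,p2):
    c1,d1=ray(s1,[p1]);c2,d2=ray(s2,[p2]);d1=d1[0];d2=d2[0]
    t=np.linalg.lstsq(np.c_[d1,-d2],c2-c1,rcond=None)[0]
    a=c1+t[0]*d1;b=c2+t[1]*d2; return (a+b)/2,np.linalg.norm(a-b)
E
python3 - <<'E'
from h import *
for n in('scene','top'):
    s=snap(n,n+'0'); T=np.array(s['camera_from_world']); print(n,-T[:3,:3].T@T[:3,3],T[2,:3],s['fx'])
o=get_obs(); print(o)
a=cv2.imread('pics/scene0.png');b=cv2.imread('pics/top0.png')
E
```

```text
pics
scene [ 1.25465426 -0.22693829  0.57714848] [-0.79697566  0.21268274 -0.56532809] 438.3175136754263
top [ 0.48444132 -0.06231882  0.99266519] [ 0.08173041  0.02973725 -0.99621074] 458.45788507981774
{'t': 0.1, 'joints': array([ 1.19880017,  0.33386351,  0.03989326,  1.46619868, -0.01337504,
        1.34329125, -0.05851136]), 'qd': array([-0.00034286, -0.00207552, -0.00038578, -0.00583961,  0.0013424 ,
        0.00173372,  0.0010141 ]), 'effort': array([ 4.96788154e-03, -6.57812190e+01,  1.34067748e+00, -4.04710042e+01,
       -5.94395678e-02,  4.08133690e-02,  4.80463370e-05]), 'tool_pos': array([ 0.17496448, -0.62556272,  0.2217257 ]), 'ee_rot': array([ 9.90714663e-01,  1.35955500e-01, -1.66248141e-04, -7.28866956e-04]), 'contact_force': array([-0.17563932,  0.16866785,  0.39085063]), 'wrist_torque': array([-0.03613369, -0.05812348, -0.01056011]), 'gripper_width': 0.08719038104464083}
```

View pics/scene0.png

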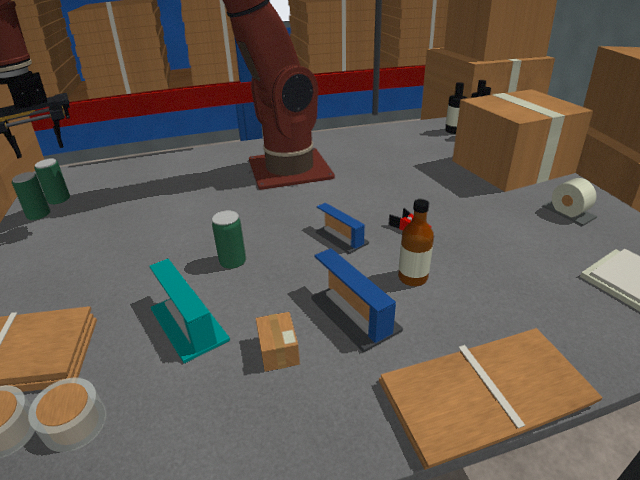

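View pics/top0.png

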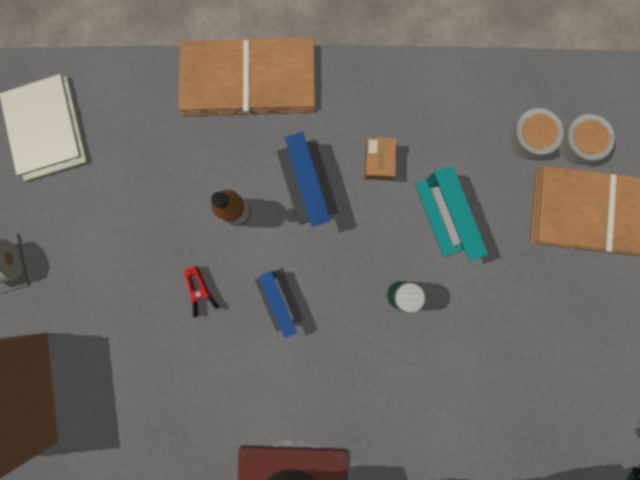

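The scene view shows a clip at top (198,290) with its jaws pointing away from the robot. There are three stands in the top view: turquoise at (450,215), which is excluded, a small blue one at (278,303), and a large blue one at (307,180). The large blue one is the stand meant. I'll measure it and confirm in a crop.

```bash
python3 - <<'E'
from h import *
t=load('top0'); im=t['color']; hsv=cv2.cvtColor(im,cv2.COLOR_RGB2HSV)
def comps(m,amin=40):
    n,l,st,c=cv2.connectedComponentsWithStats(m.astype(np.uint8)); return [(l==i) for i in range(1,n) if st[i,4]>amin]
H,S,V=[hsv[...,i].astype(int) for i in range(3)]
blue=(H>105)&(H<125)&(S>140)&(V>50)
for c in comps(blue):
    p=np.argwhere(c)[:,::-1]; r=cv2.boxPoints(cv2.minAreaRect(p.astype(np.float32)))
    w=plane(t,r,0.086 )
    print('blue',len(p),p.mean(0).round(1),r.round(1).tolist(),w.round(4).tolist(), [np.linalg.norm(w[i]-w[i-1]).round(4) for i in range(4)])
red=((H<6)|(H>174))&(S>150)&(V>110)
for c in comps(red):
    p=np.argwhere(c)[:,::-1]
    if p[:,1].max()>430: continue
    r=cv2.boxPoints(cv2.minAreaRect(p.astype(np.float32)))
    print('red',len(p),p.mean(0),plane(t,[p.mean(0)],.03).round(4),plane(t,r,.03).round(4).tolist())
blk=(V<28)
for c in comps(blk,15):
    p=np.argwhere(c)[:,::-1]
    if 150<p[:,0].mean()<340 and p[:,1].mean()<340: print('blk',len(p),p.mean(0),plane(t,[p.mean(0)],.03).round(4))
amb=(H>5)&(H<18)&(S>150)
a=cv2.resize(im[255:330,160:260,::-1],None,fx=6,fy=6,interpolation=cv2.INTER_CUBIC)
b=cv2.resize(im[125:240,260:360,::-1],None,fx=4,fy=4,interpolation=cv2.INTER_CUBIC)[:450]
a=np.hstack([cv2.resize(a,(400,300)),b[:300]]) if 0 else a
s=load('scene0')['color'][195:345,300:440,::-1]; b=cv2.resize(s,(420,450),interpolation=cv2.INTER_CUBIC)
a=cv2.resize(im[260:325,170:225,::-1],(380,450),interpolation=cv2.INTER_CUBIC)
cv2.imwrite('pics/crop.png',np.hstack([a,b]))
E
```

```text
blue 1722 [307.2 179.1] [[284.6000061035156, 137.60000610351562], [302.8999938964844, 132.10000610351562], [329.6000061035156, 219.8000030517578], [311.29998779296875, 225.3000030517578]] [[0.7566, 0.0241, 0.086], [0.7686, -0.0128, 0.086], [0.5903, -0.0697, 0.086], [0.5786, -0.0334, 0.086]] [np.float64(0.1871), np.float64(0.0388), np.float64(0.1871), np.float64(0.0381)]
blue 820 [276.9 303.8] [[258.79998779296875, 276.20001220703125], [272.3999938964844, 270.8999938964844], [295.8999938964844, 332.20001220703125], [282.20001220703125, 337.3999938964844]] [[0.4759, 0.0686, 0.086], [0.4868, 0.0417, 0.086], [0.3679, -0.0073, 0.086], [0.3572, 0.0193, 0.086]] [np.float64(0.1286), np.float64(0.029), np.float64(0.1285), np.float64(0.0287)]
red 303 [194.70957096 283.38613861] [[0.4573 0.2124 0.03  ]] [[0.4807, 0.2468, 0.03], [0.496, 0.2128, 0.03], [0.4326, 0.1826, 0.03], [0.4174, 0.2164, 0.03]]
blk 23 [195.52173913 308.73913043] [[0.4043 0.2087 0.03  ]]
```

View pics/crop.png

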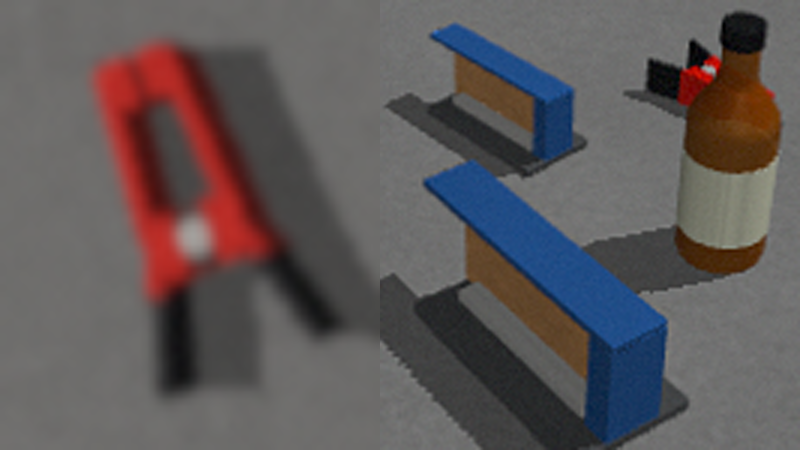

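Crop, clip: pin top at (198.4,294.3), jaw tips at (189.5,268.4), handle ends at (195.3,315.6) and (217.8,307.7). Crop, stands: the large blue stand carries the kraft card and its rail measures 187 x 38 mm. The small one's rail is 129 x 29 mm, even before correcting for its lower height. So the larger blue one is confirmed.

```bash
cat >> h.py <<'E'
def rel(goal,yaw):
    "shift and turn in tool axes from now to TCP goal, tool straight down with x at world yaw(deg)"
    o=get_obs(); Rt=R.from_quat(o['ee_rot']); G=R.from_euler('z',yaw,degrees=True)*R.from_euler('x',180,degrees=True)
    sh=Rt.inv().apply(np.array(goal)-o['tool_pos']); rv=(Rt.inv()*G).as_rotvec(degrees=True)
    print('t',round(o['t'],2),'shift mm',(sh*1e3).round(1),'turn',rv.round(2),'w',round(o['gripper_width'],4)); return sh,rv
E
python3 - <<'E'
from h import *
t=load('top0');s=load('scene0')
P=plane(t,[[198.4,294.25],[189.5,268.4],[195.3,315.6],[217.8,307.7]],.03)
print(P.round(4)); d=P[1]-P[0]; d2=P[0]-(P[2]+P[3])/2
print('len',np.linalg.norm(d),'yaw',np.degrees(np.arctan2(d[1],d[0])),np.degrees(np.arctan2(d2[1],d2[0])))
hsv=cv2.cvtColor(t['color'],cv2.COLOR_RGB2HSV)
print('bottle foot',plane(s,[[414,277]],0),'can',plane(s,[[231,260]],0))
for y in (20,25): print(plane(t,[[198.4,294.25]],.03)[0]-.032*np.array([np.cos(np.radians(y)),np.sin(np.radians(y)),0]))
rel([.45,-.15,.22],15.6)
# card edge check in scene
a=np.radians(17.8);u=np.array([np.cos(a),np.sin(a),0]);n=np.array([-u[1],u[0],0])
e=np.array([.6054,-.0448,0])
print(proj(s,[e-.022*u-.02*n+[0,0,.086],e-.022*u+.02*n+[0,0,.086],e+.165*u+.02*n+[0,0,.086],e+.165*u-.02*n+[0,0,.086]]))
E
```

```text
[[0.4347 0.2036 0.03  ]
 [0.4887 0.2248 0.03  ]
 [0.3899 0.2086 0.03  ]
 [0.4076 0.1614 0.03  ]]
len 0.0579674757666044 yaw 21.372813501753715 27.381369460552918
bottle foot [[0.61607075 0.13446279 0.        ]] can [[ 0.43955939 -0.22763969  0.        ]]
[0.40463589 0.19269006 0.03      ]
[0.4057042  0.19011092 0.03      ]
t 0.1 shift mm [ 393.  -383.9    2.2] turn [-0.09  0.01  0.03] w 0.0872
[[314.61220426 254.17750722]
 [331.83973345 247.26027156]
 [395.04144249 299.54214652]
 [376.37540579 309.04205328]]
```

>>> servo_tool --targets '[[[0.393,-0.384,0,0,0,0,0.087],[0.393,-0.384,0,0,0,0,0.087],[0.393,-0.384,0,0,0,0,0.087],[0.393,-0.384,0,0,0,0,0.087],[0.393,-0.384,0,0,0,0,0.087],[0.393,-0.384,0,0,0,0,0.087],[0.393,-0.384,0,0,0,0,0.087],[0.393,-0.384,0,0,0,0,0.087],[0.393,-0.384,0,0,0,0,0.087],[0.393,-0.384,0,0,0,0,0.087]]]'

```text
t: 1.1
tool_pos: [0.4255, -0.191, 0.2223]
ee_rot: [0.991, 0.136, -0.0, -0.001]
contact_force: [1.0, -0.5, 0.8]
gripper_width: 0.0868
```

```bash
python3 -c "
from h import *
o=get_obs();print(o['tool_pos'],o['joints']);rel([.4055,.191,.13],24)"
```

```text
[ 0.42554538 -0.19102719  0.22225598] [ 0.71187608 -0.02230529 -0.37546203  1.87379494 -0.00937977  1.28938629
 -0.95911633]
t 1.1 shift mm [  83.6 -373.2   92.7] turn [-0.07  0.01 -8.38] w 0.0868
```

>>> servo_tool --targets '[[[0.095,-0.19,0,0,0,-4,0.087],[0.095,-0.19,0,0,0,-4,0.087],[0.095,-0.19,0,0,0,-4,0.087],[0.095,-0.19,0,0,0,-4,0.087],[0.084,-0.373,0,0,0,-8.4,0.087],[0.084,-0.373,0,0,0,-8.4,0.087],[0.084,-0.373,0.03,0,0,-8.4,0.087],[0.084,-0.373,0.06,0,0,-8.4,0.087],[0.084,-0.373,0.092,0,0,-8.4,0.087],[0.084,-0.373,0.092,0,0,-8.4,0.087]]]'

```text
t: 2.1
tool_pos: [0.402, 0.1914, 0.1265]
ee_rot: [0.978, 0.21, -0.004, -0.001]
contact_force: [0.2, -0.6, -0.3]
gripper_width: 0.087
```

```bash
python3 -c "
from h import *
rel([.4055,.191,.004],24)
t=snap('top','top1'); cv2.imwrite('pics/c1.png',cv2.resize(t['color'][230:345,130:290,::-1],(800,575),interpolation=cv2.INTER_CUBIC))
"
```

```text
t 2.1 shift mm [  3.9   2.2 122.5] turn [-0.16  0.42  0.25] w 0.087
```

View pics/c1.png

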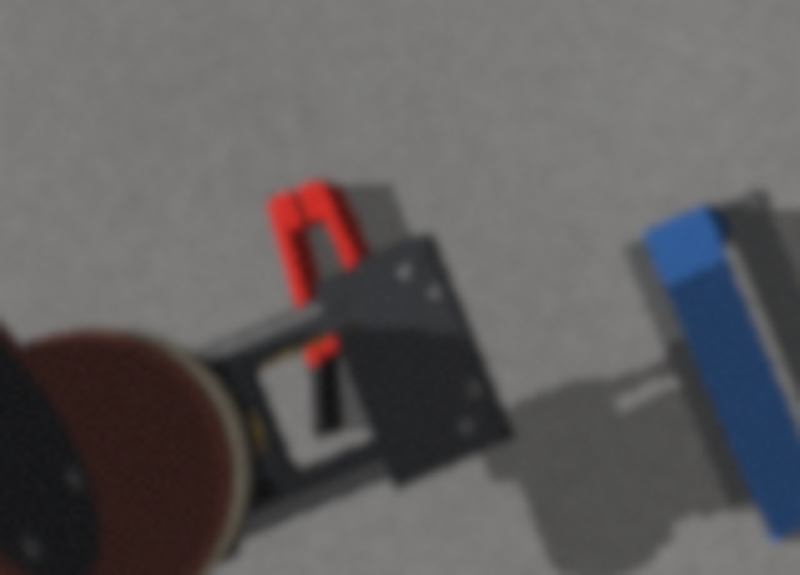

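The clip lies where measured, with its left handle showing through the gripper frame at crop (325,400), and the yaw agrees. Next I descend to TCP height 4 mm.

>>> servo_tool --targets '[[[0.004,0.002,0.03,0,0.4,0,0.087],[0.004,0.002,0.06,0,0.4,0,0.087],[0.004,0.002,0.09,0,0.4,0,0.087],[0.004,0.002,0.105,0,0.4,0,0.087],[0.004,0.002,0.115,0,0.4,0,0.087],[0.004,0.002,0.12,0,0.4,0,0.087],[0.004,0.002,0.122,0,0.4,0,0.087],[0.004,0.002,0.122,0,0.4,0,0.087],[0.004,0.002,0.122,0,0.4,0,0.087]]]'

```text
t: 3.05
tool_pos: [0.4084, 0.1908, 0.0078]
ee_rot: [0.978, 0.209, 0.001, -0.001]
contact_force: [-0.2, 0.3, -0.4]
gripper_width: 0.0869
```

```bash
python3 -c "
from h import *
rel([.4055,.191,.004],24)
t=snap('scene','s2'); cv2.imwrite('pics/c2.png',cv2.resize(t['color'][150:270,320:480,::-1],(800,600),interpolation=cv2.INTER_CUBIC))
"
```

```text
t 3.05 shift mm [-2.5 -1.4  3.8] turn [-0.11 -0.2   0.15] w 0.0869
```

View pics/c2.png

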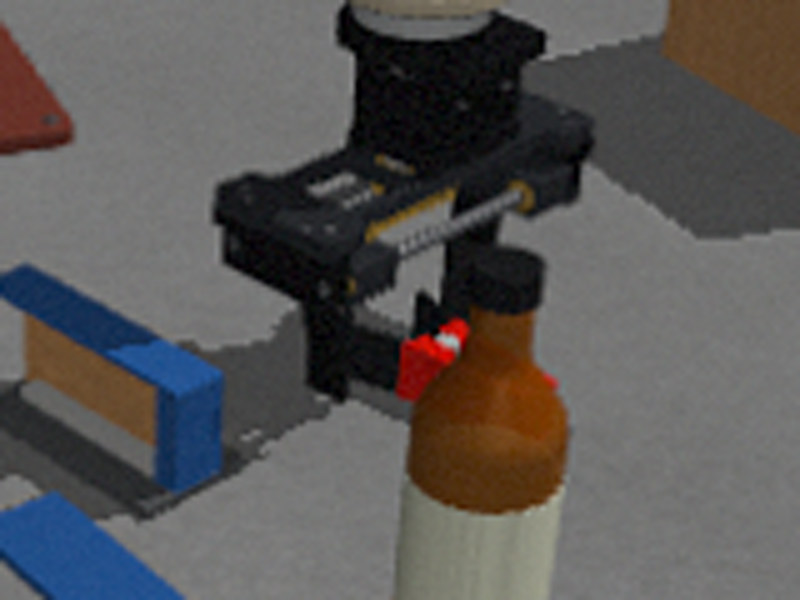

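The fingers straddle both handles, and the red jaws are free. I make the small correction and close.

>>> servo_tool --targets '[[[-0.002,-0.001,0.004,0,0,0,0.087],[-0.002,-0.001,0.004,0,0,0,0.06],[-0.002,-0.001,0.004,0,0,0,0.04],[-0.002,-0.001,0.004,0,0,0,0.02],[-0.002,-0.001,0.004,0,0,0,0.0],[-0.002,-0.001,0.004,0,0,0,0.0],[-0.002,-0.001,0.004,0,0,0,0.0],[-0.002,-0.001,0.004,0,0,0,0.0],[-0.002,-0.001,0.004,0,0,0,0.0],[-0.002,-0.001,0.004,0,0,0,0.0]]]'

```text
t: 4.1
tool_pos: [0.406, 0.1909, 0.0038]
ee_rot: [0.978, 0.209, 0.001, -0.001]
contact_force: [-1.7, -0.4, 2.8]
gripper_width: 0.029
```

>>> servo_tool --targets '[[[0,0,-0.005,0,0,0,0.0],[0,0,-0.015,0,0,0,0.0],[0,0,-0.03,0,0,0,0.0],[0,0,-0.05,0,0,0,0.0],[0,0,-0.07,0,0,0,0.0],[0,0,-0.085,0,0,0,0.0],[0,0,-0.09,0,0,0,0.0],[0,0,-0.09,0,0,0,0.0],[0,0,-0.09,0,0,0,0.0]]]'

```text
t: 5.0
tool_pos: [0.4055, 0.1904, 0.0933]
ee_rot: [0.978, 0.209, 0.001, -0.001]
contact_force: [-0.4, 0.0, -1.1]
gripper_width: 0.0285
```

```bash
python3 -c "
from h import *
rel([.46,.10,.10],17.8)
t=snap('top','top3');s=snap('scene','s3')
a=cv2.resize(t['color'][240:330,150:250,::-1],(400,360),interpolation=cv2.INTER_CUBIC)
b=cv2.resize(s['color'][130:238,360:480,::-1],(400,360),interpolation=cv2.INTER_CUBIC)
cv2.imwrite('pics/c3.png',np.hstack([a,b]))
"
```

```text
t 5.0 shift mm [ 12.8 104.7  -6.8] turn [-0.11 -0.15  6.35] w 0.0285
```

View pics/c3.png

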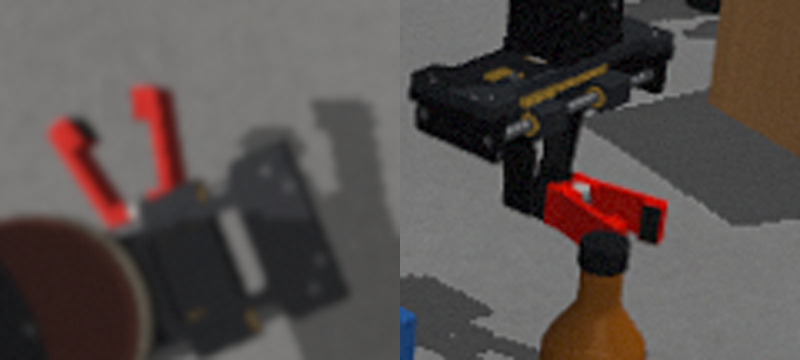

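The clip is held and gaping. In the top crop, the outer tip corners are at about (50,130) and (170,88), the inner ones at about (77,118) and (132,92), and the pin is at (133,210). I'll check the clip's actual pose in the hand from these.

```bash
python3 -c "
from h import *
t=load('top3');s=load('s3'); z=.1195
c=np.array([[50,130],[170,88],[77,118],[132,92],[133,210]])/4+[150,240]
P=plane(t,c,z); print(P.round(4))
o=get_obs(); Rt=R.from_quat(o['ee_rot'])
m=[(P[0]+P[1])/2,(P[2]+P[3])/2,P[4]]
print('in tool mm',[(Rt.inv().apply(q-o['tool_pos'])*1e3).round(1) for q in m])
hsv=cv2.cvtColor(t['color'],cv2.COLOR_RGB2HSV);H,S,V=[hsv[...,i].astype(int) for i in range(3)]
red=((H<6)|(H>174))&(S>150)&(V>110); red[:, :150]=0; red[:,250:]=0; red[:240]=0; red[330:]=0
n,l,st,ct=cv2.connectedComponentsWithStats(red.astype(np.uint8))
for i in range(1,n):
  if st[i,4]>30:
    p=np.argwhere(l==i)[:,::-1].astype(float); q=Rt.inv().apply(plane(t,p,z)-o['tool_pos'])*1e3
    f=q[q[:,0]>q[:,0].max()-5]
    print(st[i,4],'x',q[:,0].min().round(1),q[:,0].max().round(1),'y',q[:,1].min().round(1),q[:,1].max().round(1),'tip y',f[:,1].min().round(1),f[:,1].max().round(1))
"
```

```text
[[0.4793 0.2506 0.1195]
 [0.5007 0.1927 0.1195]
 [0.4854 0.2376 0.1195]
 [0.4984 0.2112 0.1195]
 [0.442  0.2085 0.1195]]
in tool mm [array([ 90.1,   6.1, -26.3]), array([ 92.9,   4.4, -26.3]), array([ 40.9,  -1.5, -26.3])]
111 x 44.0 94.5 y 14.5 29.9 tip y 17.7 28.8
127 x 38.9 94.8 y -25.5 -6.3 tip y -24.1 -15.5
```

```bash
python3 -c "
from h import *
t=load('top0')
print('can',plane(t,[[410,298]],.115),'small stand rail',plane(t,[[258.8,276],[282,337.4],[296,332]],.055).round(3))
rel([.4807,-.0849,.10],17.8)
a=np.radians(17.8)
for q in [(-37,95),(37,95),(-37,-95),(37,-95)]: print(q,.4807+.001*(q[0]*np.cos(a)-q[1]*np.sin(a)),-.0849+.001*(q[0]*np.sin(a)+q[1]*np.cos(a)))
"
```

```text
can [[ 0.44024824 -0.22409554  0.115     ]] small stand rail [[ 0.476  0.073  0.055]
 [ 0.353  0.023  0.055]
 [ 0.364 -0.006  0.055]]
t 5.1 shift mm [-43.9 282.1  -7.7] turn [-0.14 -0.11  6.36] w 0.0285
(-37, 95) 0.41643015849704584 -0.005758433973131721
(37, 95) 0.4868877335599641 0.016863018594138093
(-37, -95) 0.4745122664400359 -0.18666301859413809
(37, -95) 0.5449698415029542 -0.16404156602686829
```

>>> servo_tool --targets '[[[0,0.01,-0.015,0,0,1,0.0],[-0.006,0.04,-0.03,0,0,2,0.0],[-0.012,0.08,-0.03,0,0,3,0.0],[-0.018,0.12,-0.03,0,0,4,0.0],[-0.025,0.16,-0.03,0,0,5,0.0],[-0.031,0.2,-0.03,0,0,6,0.0],[-0.037,0.24,-0.03,0,0,6.4,0.0],[-0.042,0.27,-0.03,0,0,6.4,0.0],[-0.044,0.282,-0.03,0,0,6.4,0.0],[-0.044,0.282,-0.03,0,0,6.4,0.0]]]'

```text
t: 6.1
tool_pos: [0.4803, -0.0862, 0.1215]
ee_rot: [0.988, 0.153, 0.0, -0.002]
contact_force: [-0.9, 0.9, -0.5]
gripper_width: 0.0286
```

```bash
python3 -c "
from h import *
rel([.4807,-.0849,.034],17.8)
"
```

```text
t 6.1 shift mm [ 0.7 -0.8 87.5] turn [-0.21 -0.04 -0.18] w 0.0286
```

>>> servo_tool --targets '[[[0.001,-0.001,0.015,0,0,0,0.0],[0.001,-0.001,0.035,0,0,0,0.0],[0.001,-0.001,0.055,0,0,0,0.0],[0.001,-0.001,0.07,0,0,0,0.0],[0.001,-0.001,0.08,0,0,0,0.0],[0.001,-0.001,0.086,0,0,0,0.0],[0.001,-0.001,0.087,0,0,0,0.0],[0.001,-0.001,0.087,0,0,0,0.0]]]'

```text
t: 6.9
tool_pos: [0.4812, -0.0843, 0.0348]
ee_rot: [0.988, 0.153, 0.0, -0.002]
contact_force: [1.5, 1.1, -1.4]
gripper_width: 0.029
```

```bash
python3 -c "
from h import *
rel([.5397,-.0659,.034],17.8)
t=snap('top','top4');s=snap('scene','s4')
a=cv2.resize(t['color'][120:270,250:380,::-1],(400,460),interpolation=cv2.INTER_CUBIC)
b=cv2.resize(s['color'][200:338,280:400,::-1],(400,460),interpolation=cv2.INTER_CUBIC)
cv2.imwrite('pics/c4.png',np.hstack([a,b]))
o=get_obs(); Rt=R.from_quat(o['ee_rot'])
for z in (.06,):
  for n,sh in (('top4',t),):
    hsv=cv2.cvtColor(sh['color'],cv2.COLOR_RGB2HSV);H,S,V=[hsv[...,i].astype(int) for i in range(3)]
    red=((H<6)|(H>174))&(S>150)&(V>100); N,l,st,ct=cv2.connectedComponentsWithStats(red.astype(np.uint8))
    for i in range(1,N):
      if st[i,4]>20:
        p=np.argwhere(l==i)[:,::-1].astype(float); q=Rt.inv().apply(plane(sh,p,z)-o['tool_pos'])*1e3
        if abs(q.mean(0)[1])>60 or abs(q.mean(0)[0])>120: continue
        f=q[q[:,0]>q[:,0].max()-5]
        print(ct[i],st[i,4],'x',q[:,0].min().round(1),q[:,0].max().round(1),'tip y',f[:,1].min().round(1),f[:,1].max().round(1))
"
```

```text
t 6.9 shift mm [61.3  0.2  0.9] turn [-0.21 -0.06 -0.16] w 0.029
[334.30612245 232.91836735] 49 x 67.7 93.6 tip y 18.5 26.9
[313.40909091 235.54545455] 22 x 85.3 94.3 tip y -26.1 -17.1
```

View pics/c4.png

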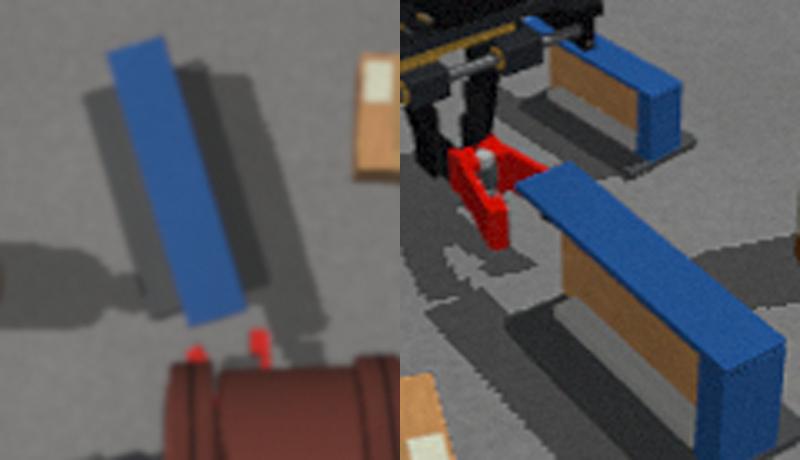

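The scene view shows level, gaping jaws just in front of the rail, with the tips below its underside. The top view has the tips at tool y -17 and +18, so the mouth is centred to about 0.5 mm. I advance in two parts.

>>> servo_tool --targets '[[[0.004,0,0.001,0,0,0,0.0],[0.01,0,0.001,0,0,0,0.0],[0.017,0,0.001,0,0,0,0.0],[0.024,0,0.001,0,0,0,0.0],[0.031,0,0.001,0,0,0,0.0],[0.037,0,0.001,0,0,0,0.0],[0.04,0,0.001,0,0,0,0.0],[0.04,0,0.001,0,0,0,0.0]]]'

```text
t: 7.8
tool_pos: [0.5199, -0.0721, 0.0341]
ee_rot: [0.988, 0.153, 0.001, -0.002]
contact_force: [0.2, 0.5, -0.9]
gripper_width: 0.0287
```

```bash
python3 -c "
from h import *
rel([.5397,-.0659,.034],17.8)
s=snap('scene','s5')
cv2.imwrite('pics/c5.png',cv2.resize(s['color'][225:315,290:410,::-1],(800,600),interpolation=cv2.INTER_CUBIC))
"
```

```text
t 7.8 shift mm [20.8  0.1  0.1] turn [-0.19 -0.09 -0.15] w 0.0287
```

View pics/c5.png

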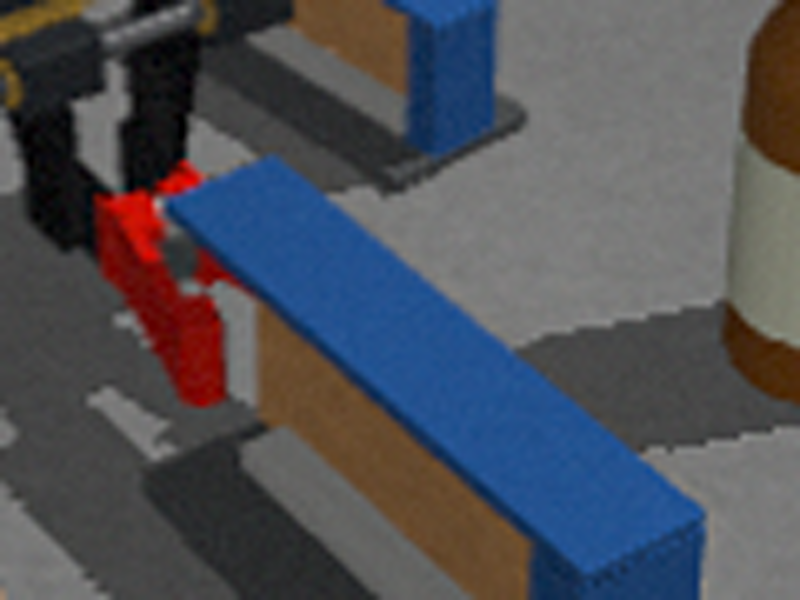

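The card is visible to the right of the near jaw, with its bottom front corner at crop (260,425) and its bottom line running to about (475,598). I'll check these against my stand pose before the last 21 mm.

```bash
python3 -c "
from h import *
s=load('s5'); c=np.array([[260,425],[370,512],[475,598]])/6.667+[290,225]
P=plane(s,c,.01); a=np.radians(17.8);u=np.array([np.cos(a),np.sin(a),0]);n=np.array([-u[1],u[0],0]);e=np.array([.6054,-.0448,.01])
print([( ((p-e)@u*1e3).round(1),((p-e)@n*1e3).round(1)) for p in P])
o=get_obs();print('tool',(o['tool_pos']-e)@u*1e3,(o['tool_pos']-e)@n*1e3)
# near jaw tip bottom corner: crop (203,405)
P=plane(s,np.array([[203,405]])/6.667+[290,225],.030); print('jaw tip bottom',(P-e)@u*1e3,(P-e)@n*1e3)
"
```

```text
[(np.float64(3.5), np.float64(-5.4)), (np.float64(53.7), np.float64(-1.1)), (np.float64(99.3), np.float64(2.0))]
tool -90.20325628966195 0.02832876639215262
jaw tip bottom [6.22752294] [-26.90047395]
```

The line disagrees by about 4°, but those pixels were read by eye. I'll refit from a brown mask and both rail edges.

```bash
python3 -c "
from h import *
a=np.radians(17.8);u=np.array([np.cos(a),np.sin(a),0]);n=np.array([-u[1],u[0],0]);e=np.array([.6054,-.0448,0])
def fit(s,pts,z,lab):
    P=plane(s,pts,z); X=(P-e)@u*1e3;Y=(P-e)@n*1e3
    k=np.polyfit(X,Y,1); r=Y-np.polyval(k,X); ok=abs(r)<1.5; k=np.polyfit(X[ok],Y[ok],1)
    print(lab,'deg',np.degrees(np.arctan(k[0])).round(2),'Y@0',k[1].round(2),'X',X.min().round(1),X.max().round(1),len(X),'rms',np.std(r).round(2))
for f in('scene0','s5'):
    s=load(f); h=cv2.cvtColor(s['color'],cv2.COLOR_RGB2HSV);H,S,V=[h[...,i].astype(int) for i in range(3)]
    b=(H>8)&(H<20)&(S>100); b[:240]=0; b[345:]=0; b[:,:322]=0;b[:,375:]=0
    N,l,st,ct=cv2.connectedComponentsWithStats(b.astype(np.uint8)); i=1+st[1:,4].argmax(); m=l==i; print(st[i])
    cols=[c for c in np.unique(np.argwhere(m)[:,1])][2:-3]
    fit(s,[[c,np.argwhere(m[:,c]).max()+.5] for c in cols],.01,'card bottom')
    fit(s,[[c,np.argwhere(m[:,c]).min()-.5] for c in cols],.08,'rail underside edge/card top')
t=load('top0');h=cv2.cvtColor(t['color'],cv2.COLOR_RGB2HSV);H,S,V=[h[...,i].astype(int) for i in range(3)]
m=(H>105)&(H<125)&(S>140)&(V>50); m[230:]=0
rows=range(145,212)
fit(t,[[np.argwhere(m[r]).min()-.5,r] for r in rows],.086,'rail left')
fit(t,[[np.argwhere(m[r]).max()+.5,r] for r in rows],.086,'rail right')
"
```

```text
[329 271  40  50 609]
card bottom deg 0.27 Y@0 1.34 X 5.1 111.2 35 rms 0.78
rail underside edge/card top deg 0.2 Y@0 -21.79 X 36.6 136.7 35 rms 0.47
[329 271  40  50 609]
card bottom deg 0.29 Y@0 1.32 X 5.1 111.2 35 rms 0.72
rail underside edge/card top deg 0.24 Y@0 -21.9 X 36.6 136.7 35 rms 0.47
rail left deg -0.08 Y@0 19.17 X 8.3 148.6 67 rms 0.57
rail right deg 0.14 Y@0 -19.24 X -3.4 137.2 67 rms 0.56
```

The mask fits settle it. The stand's yaw of 17.8° holds to about 0.25°, and lateral error is 0 mm from the top view and -2 to +4 mm from the scene view. The card edge is at X≈0. My eye reading was wrong, so I finish the advance.

>>> servo_tool --targets '[[[0.004,0,0,0,0,0,0.0],[0.009,0,0,0,0,0,0.0],[0.014,0,0,0,0,0,0.0],[0.018,0,0,0,0,0,0.0],[0.021,0,0,0,0,0,0.0],[0.021,0,0,0,0,0,0.0],[0.021,0,0,0,0,0,0.0],[0.021,0,0,0,0,0,0.0]]]'

```text
t: 8.65
tool_pos: [0.5393, -0.066, 0.034]
ee_rot: [0.988, 0.153, 0.0, -0.002]
contact_force: [1.0, 1.0, -1.5]
gripper_width: 0.0288
```

```bash
python3 -c "
from h import *
rel([.5397,-.0659,.034],17.8)
s=snap('scene','s6')
cv2.imwrite('pics/c6.png',cv2.resize(s['color'][225:315,290:410,::-1],(800,600),interpolation=cv2.INTER_CUBIC))
o=get_obs();print(o['contact_force'],abs(o['qd']).max())
"
```

```text
t 8.65 shift mm [ 0.4 -0.   0. ] turn [-0.19 -0.06 -0.17] w 0.0288
[-0.6504988   0.73975416 -0.05320176] 0.003897576297432631
```

View pics/c6.png

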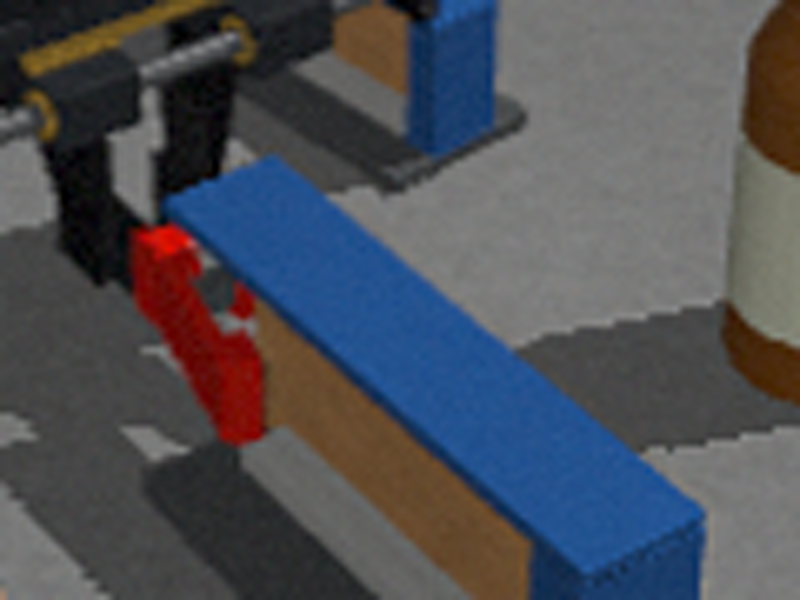

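The near jaw stands in front of the card at crop (240,400), and the far jaw disappears behind the card's edge at (245,300). The card is in the mouth, the forces are at noise level and the arm is still. Handing in.

```bash
python3 -c "
from rig import close_job
print(close_job())"
```

```text
the job is handed in; nothing more can be done
None
```

I gripped the red clip by its handles and squeezed it open, to a finger opening of 28.8 mm. I then lifted it, carried it round to the larger blue stand and slid it level under the rail, so its jaws sit either side of the card's front edge. I handed the job in at about 8.7 s with the clip still held there; no verdict is reported.

**Last checks:**
- **Depth:** the card edge is about 22 mm inside the jaw tips.
- **Height:** the clip's underside is about 30 mm above the bench.
- **Square and centred:** the tool is square to the fitted card direction within about 0.3°. The mouth is centred to about 0.5 mm by the top view.
- **Contact:** force readings stayed at noise level (about 1 N), and the arm was still. The last picture shows one jaw in front of the card and the other behind it.

**Disagreements:** my reading of the card line by eye was about 4° off, but mask fits in both cameras agreed on the direction to about 0.25°. The scene camera put the card's sideways position anywhere from 2 mm one way to 4 mm the other. That is within the 9 mm tolerance, so I did not shift the clip. I did not re-measure the bottle, can or carton at the end.

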